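Set the counterweight on the spring balance

TASK

Weigh the larger of the two tonearm counterweights: set it down gently, without dropping it, in the middle of the balance pan, standing upright with its collar up, and let go. The balance is delicate: never load its pan with more than 5 N, and leave the smaller counterweight where it is.

Things in the scene. Friction and masses are not known exactly. Their poses are not given: they have to be found in the camera images.
- counterweight_mid (a point): Centre (24 mm above the underside) of the larger tonearm counterweight: loose, 100 to 180 g, 48 mm high, standing collar up. Bright metal drum 48 mm across and 30 mm high, black shoulder, black collar 28 mm across with white ticks on top. Its z axis points up; grip it across the drum. A smaller one like it, a wider black puck and a low black knob stand around it in any order.
- small_weight_mid (a point): Centre (16 mm above its underside) of the smaller counterweight, a bystander of the same shape and materials: drum 32 mm in diameter, 32 mm high in all, standing loose on the bench.
- pan_top (a point): Centre of the upper face of the balance pan, a level round steel plate 130 mm across, 4 mm thick, 64 mm above the bench when unloaded; moves with the pan. The balance is a fixed grey box 195 x 150 x 45 mm under it, a small white dial on top beside the pan, left or right of the weights; a grey parts tray is on the other side.
- pan (a joint): How far the pan has sunk, m: 0 unloaded, growing downward. It rides on a spring and sinks about 2.5 mm per newton to a hard stop at 13 mm, met just above 5 N. A push by a rigid arm soon reaches that; a release a few millimetres above the pan, or with the pan a few millimetres down, is gentle.
Things that resemble listed ones, but are neither listed nor needed, are in the scene too. Leave any turquoise look-alike of the part that bears counterweight_mid alone.

How it is judged:
By the outcome, as a careful person would: the job done as asked, in the order asked, and still so for the second after the job is handed in, with the robot touching nothing.
It also fails if it takes over 40 s, if anything falls off the work surface, if the arm or the gripper's body presses on something with over 40 N, if the wrist force passes 120 N, or if a joint passes its speed limit or range.

ROBOT

A 6-joint arm with a two-finger parallel gripper is mounted at the origin on the work surface. World frame = base frame: x ahead of the robot, y to its left, z up, the work surface at z = 0. Lengths are in m, angles in degrees, forces in N, time in s.
With the tool pointing down it reaches from about 0.35 to 0.875 m from the base axis. Payload 4.2 kg.
Tool frame: the origin (TCP) lies where the fingers leave the gripper's body, on its centre line; the fingertips stand 70 mm ahead of it and the grasp point (between the pads) lies 51 mm ahead of it; z points along the fingers, y is the direction in which the jaws open and shut (so a half turn about z gives the same grasp; the last joint's range is limited). The gripper opens to 87 mm and grips with 3 to 60 N. Pads are 19 mm wide; open, the fingers measure 117 mm over their backs; the gripper's body (75 mm by 190 mm) begins 51 mm behind the grasp point.
Start: joints at [-50.329, 22.042, 0.453, 0, -68.411, -14.817], TCP at [0.263, -0.567, 0.292] pointing down, gripper open.
Joint ranges: [-179.83, 179.83], [-69.29, 118.12], [-61.27, 80.66], [-181.25, 117.63], [-171.15, -9.14], [-177.46, 177.46]. Speed limits (degrees/s): [159.86, 159.86, 180, 180, 180, 180].

INTERFACE

Orientations are given as a 3x3 rotation matrix whose columns are the frame's x, y, z axes.
In Python, from station import sense, cams, job gives the robot as it stands. The module is installed in compiled form; this text tells all that it offers.
- The arm moves only by the shell command python3 -m handwheel 'ROWS'. ROWS is JSON, a list of rows, each a list of 5 numbers: the shift along the tool's x, y, z in cm, then the turn about the tool's z in degrees, then the opening, from 0 (shut) to 1 (fully open). A call has 1 to 10 rows; each row shifts and turns the commanded pose from where the row before left it, along the tool's axes as they then stand; what a row does not reach is not made up. A row lasts 1/8 s, in which the tool goes at most 62.5 mm and 10.7 degrees, less where a joint would pass 70% of its speed; a pose out of reach is approached as far as the arm can. A call with a gripper value outside its range is refused whole. The fingers move at their own pace and stop on an object; the grip force is fixed at half the most. Time passes only in rows, so rows that do not move let the fingers close. It gives the time, the measured TCP pose, the force and the opening at its end, in the units of the state.
- sense(): the state, without advancing time (a new reading comes with each control period).
- cams.capture(name): name is "scene" or "top" or "wrist"; returns the picture (420x560x3 uint8, red, green, blue); there is no depth.
- cams.camera_params(name): a dict with "fx", "fy", "cx", "cy" (pixels), "k1" (the pictures are not rectified: a ray, as slopes to the right and down, at radius r is drawn at 1 + k1 r^2 times it, then the intrinsics apply), "origin" and "rotation" of the camera in the world. Camera axes: x right, y down, z forward; pixel columns grow to the right and rows downward; lengths in m; the calibration is good to about 2 mm. A picture is of the moment at which its call begins: read the wrist's pose just before it. camera_params takes no time and is no camera call; for the wrist camera it gives the pose at the moment of the call.
- job.finish_job(): hands the job in, once; it reports no verdict.
The state is a dict: "time_s": time; "joints": joint angles; "joint_velocities": joint speeds; "effort": joint torques, N m; "tcp_pos": TCP position; "ee_rot": TCP orientation; "wrist_force": force on the tool from outside, world axes, zero at the start; "moment": the same for the moment, N m; "gripper_width": opening from 0.0 (shut) to 1.0 (fully open).
Only numpy, scipy, OpenCV 4.12 (cv2) and the standard library are available. Lean on these libraries where they do the work, as an engineer would, in place of code of your own. Each camera call takes 0.05 s, during which the arm holds its last target. There are 200 camera calls.

## Working session

There is one attempt and no reset: what is moved stays moved. The work goes in short steps, Python scripts to look and compute and a shell command to move; the robot and the scene stay as the last step left them, time stands still between calls to the robot, and variables do not carry over. Pictures are saved under pics/ and viewed, about 8 in all and at most 12, crops included, and the job is handed in when it is done.

```bash
mkdir -p pics
cat > h.py <<'E'
import numpy as np, cv2
from station import sense, cams, job
def snap(name,f):
    p=cams.camera_params(name); im=cams.capture(name); cv2.imwrite('pics/'+f,im[:,:,::-1]); return im,p
def onplane(p,u,v,z):
    K=np.array([[p['fx'],0,p['cx']],[0,p['fy'],p['cy']],[0,0,1.]])
    s=cv2.undistortPoints(np.array([[[u,v]]],float),K,np.array([p['k1'],0,0,0.]))[0,0]
    d=np.array(p['rotation'])@np.array([s[0],s[1],1]); o=np.array(p['origin'])
    return o+d*(z-o[2])/d[2]
E
python3 - <<'E'
from h import *
for n in('top','scene'):
    im,p=snap(n,n+'0.png'); print(n,p['origin'],np.round(p['rotation'],2).tolist(),p['fx'],p['k1'])
s=sense();print(s['time_s'],s['tcp_pos'],np.round(s['ee_rot'],3).tolist(),s['gripper_width'])
a=cv2.imread('pics/top0.png')
E
```

```text
top [ 0.44711786 -0.00450255  1.03984097] [[0.01, -0.99, 0.11], [-1.0, -0.01, 0.01], [-0.01, -0.11, -0.99]] 524.0090352807297 -0.026326533083814507
scene [ 1.10599904 -0.31121786  0.7539418 ] [[0.5, 0.64, -0.58], [0.86, -0.39, 0.33], [-0.01, -0.66, -0.75]] 393.3565496453582 0.022148566209963843
0.1 [ 0.26254432 -0.56673198  0.29128816] [[-0.907, -0.42, -0.001], [-0.42, 0.907, 0.002], [0.0, 0.002, -1.0]] 0.9988176543348725
```

View pics/top0.png

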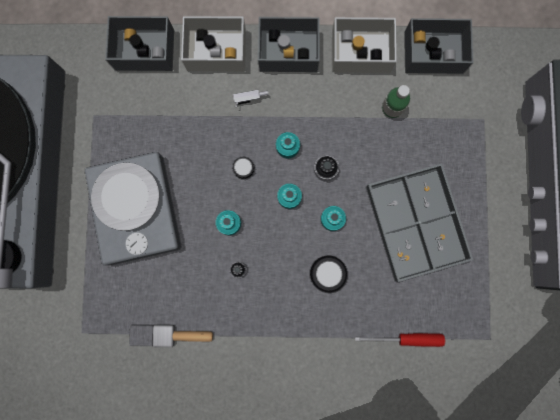

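View pics/scene0.png

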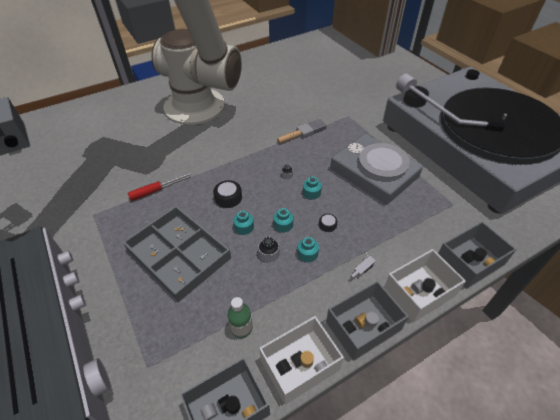

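Top view: larger counterweight at (326,167). Possible mix-ups are the smaller weight (238,270), black puck (329,274), knob (243,168), and turquoise look-alikes (288,144), (290,195), (228,222), (333,218). The pan is at (125,196) and the dial at (136,243). By the description I choose (326,167), and check it with one crop.

Run:
```python
from h import *
im=cv2.imread('pics/top0.png'); p=cams.camera_params('top')
a=cv2.resize(im[130:240,265:375],(400,400),interpolation=cv2.INTER_CUBIC)
b=cv2.resize(im[140:270,80:190],(338,400),interpolation=cv2.INTER_CUBIC)
cv2.imwrite('pics/crop.png',np.hstack([a,b]))
# pan ellipse
g=im.min(axis=2); m=np.zeros_like(g); m[150:245,80:172]=(g[150:245,80:172]>150)*255
cs=cv2.findContours(m,cv2.RETR_EXTERNAL,cv2.CHAIN_APPROX_NONE)[0]
for c in cs:
    if cv2.contourArea(c)>200:
        e=cv2.fitEllipse(cv2.convexHull(c)); print('pan?',e,onplane(p,*e[0],.064))
for n,(u,v,z) in dict(big=(326,167,.045),small=(238,270,.03),knob=(243,168,.015),puck=(329,274,.02),t1=(288,144,.045),t2=(290,195,.045),t3=(333,218,.045)).items(): print(n,onplane(p,u,v,z).round(3))
ps=cams.camera_params('scene')
print('scene collar',onplane(ps,269,243,.045).round(3),'pan',onplane(ps,385,161,.064).round(3))
```

```text
pan? ((124.45650482177734, 196.04896545410156), (65.58638000488281, 68.18387603759766), 46.35137939453125) [0.57402601 0.30514614 0.064     ]
big [ 0.637 -0.076  0.045]
small [0.438 0.09  0.03 ]
knob [0.639 0.086 0.015]
puck [ 0.432 -0.085  0.02 ]
t1 [ 0.681 -0.003  0.045]
t2 [ 0.582 -0.008  0.045]
t3 [ 0.539 -0.09   0.045]
scene collar [ 0.644 -0.077  0.045] pan [0.582 0.303 0.064]
```

View pics/crop.png

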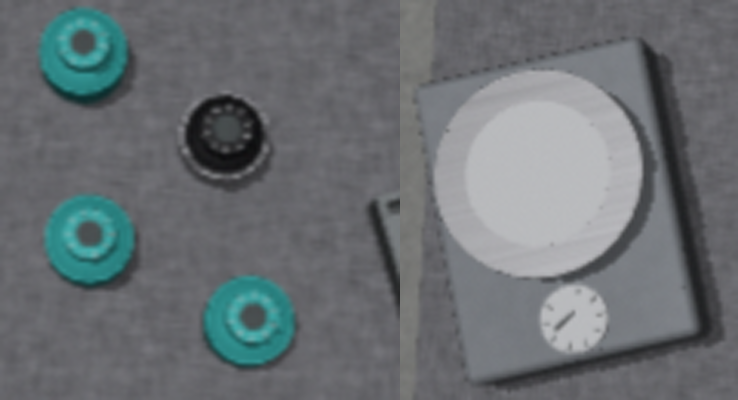

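The crop shows the metal rim, black shoulder, and ticked black collar at about (327,165), and the pan centred at (125,196). The choice is confirmed. Next I turn the jaws to the gap between neighbours and approach.

```bash
cat >> h.py <<'E'
def need(g):  # cm in tool axes to bring grasp point (51 mm ahead) to world g
    s=sense(); R=np.array(s['ee_rot']); gp=np.array(s['tcp_pos'])+R[:,2]*.051
    print('t',s['time_s'],'grasp',gp.round(4),'yang',np.degrees(np.arctan2(R[1,1],R[0,1])).round(1),'w',round(s['gripper_width'],3),'F',np.round(s['wrist_force'],2),'need cm',(R.T@(np.array(g)-gp)*100).round(2))
E
python3 -m handwheel '[[0,0,0,10,1],[0,0,0,10,1],[0,0,0,0,1]]'
python3 - <<'E'
from h import *
p=cams.camera_params('top');print(onplane(p,327.4,164.6,.048),onplane(p,326.9,168,.025))
need([.641,-.078,.16])
E
```

```text
time_s: 0.48
tcp_pos: [0.2626, -0.5669, 0.2917]
ee_rot: [[-0.996, -0.087, -0.001], [-0.087, 0.996, 0.001], [0.0, 0.001, -1.0]]
wrist_force: [-0.1, -0.5, -0.7]
gripper_width: 0.999
[ 0.64109154 -0.07888768  0.048     ] [ 0.63879731 -0.07964522  0.025     ]
t 0.475 grasp [ 0.2626 -0.5668  0.2407] yang 95.0 w 0.999 F [-0.11 -0.47 -0.66] need cm [-41.93  45.42   8.1 ]
```

```bash
python3 -m handwheel '[[-2,2.2,0,0,1],[-3,3.2,0,0,1],[-3,3.2,0,0,1],[-3,3.2,0,0,1],[-3,3.3,0,0,1],[-3,3.3,0,0,1],[-3,3.3,0,0,1],[-3,3.3,0,0,1],[-3,3.3,0,0,1],[-3,3.3,0,0,1]]' >/dev/null; python3 -m handwheel '[[-3,3.3,1,0,1],[-3,3.3,1,0,1],[-3,3.2,1,0,1],[-2,2.2,1,0,1],[-1.9,1.7,0,0,1],[0,0,0,0,1],[0,0,0,0,1]]'
python3 - <<'E'
from h import *
need([.640,-.079,.024])
im,p=snap('wrist','w1.png'); print(p['origin'],np.round(p['rotation'],2).tolist(),p['fx'])
E
```

```text
time_s: 2.6
tcp_pos: [0.6414, -0.0807, 0.252]
ee_rot: [[-0.996, -0.085, -0.001], [-0.085, 0.996, -0.0], [0.001, -0.0, -1.0]]
wrist_force: [-1.7, 0.3, -0.2]
gripper_width: 0.997
t 2.6 grasp [ 0.6414 -0.0807  0.201 ] yang 94.9 w 0.997 F [-1.73  0.26 -0.2 ] need cm [ 0.11  0.18 17.7 ]
[ 0.56085304 -0.08721181  0.34408132] [[-0.09, 0.95, 0.29], [1.0, 0.08, 0.03], [0.0, 0.29, -0.96]] 334.9557758560087
```

View pics/w1.png

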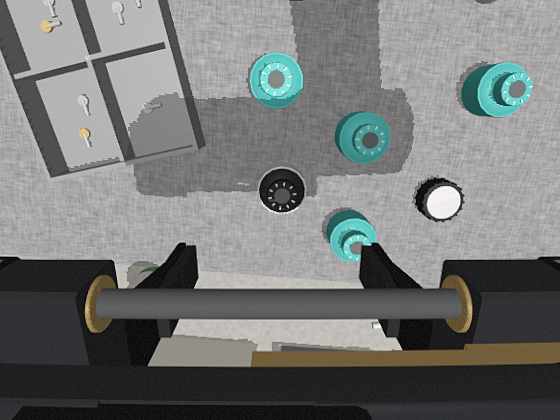

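The wrist view shows the counterweight with collar at (281,196) and drum outline centred at (281,190). The fingers straddle it and turquoise parts stay clear, the nearest at (352,237).

Run:
```python
from h import *
p=cams.camera_params('wrist')
print(onplane(p,281.5,196,.048),onplane(p,281,190,.028)); g=onplane(p,281.5,196,.048)
t2=onplane(p,357,246,.048);print('t1',t2)
need([(g[0]+.640)/2,(g[1]-.079)/2,.024])
```

```text
[ 0.64092645 -0.07727092  0.048     ] [ 0.64035658 -0.0776057   0.028     ]
t1 [ 6.84340495e-01 -4.95271267e-04  4.80000000e-02]
t 2.65 grasp [ 0.6413 -0.081   0.2012] yang 94.8 w 1.0 F [ 0.57 -0.79  0.54] need cm [ 0.05  0.29 17.72]
```

```bash
python3 -m handwheel '[[0.05,0.3,1,0,1],[0,0,3,0,1],[0,0,3.5,0,1],[0,0,3.5,0,1],[0,0,3,0,1],[0,0,2,0,1],[0,0,1,0,1],[0,0,0.6,0,1],[0,0,0,0,1],[0,0,0,0,1]]'; python3 -m handwheel '[[0,0,0,0,0.4],[0,0,0,0,0.4],[0,0,0,0,0.4],[0,0,0,0,0.4],[0,0,0,0,0.4],[0,0,0,0,0.4]]'
python3 - <<'E'
from h import *
need([.641,-.078,.024])
E
```

```text
time_s: 3.9
tcp_pos: [0.6416, -0.0773, 0.0772]
ee_rot: [[-0.996, -0.085, 0.002], [-0.085, 0.996, 0.0], [-0.002, -0.0, -1.0]]
wrist_force: [-0.9, -0.4, 0.3]
gripper_width: 0.998
time_s: 4.65
tcp_pos: [0.6411, -0.0773, 0.0762]
ee_rot: [[-0.996, -0.085, -0.0], [-0.085, 0.996, -0.0], [0.0, -0.0, -1.0]]
wrist_force: [0.3, -0.2, 0.8]
gripper_width: 0.535
t 4.65 grasp [ 0.6411 -0.0773  0.0252] yang 94.9 w 0.535 F [ 0.27 -0.24  0.77] need cm [ 0.02 -0.07  0.12]
```

```bash
python3 -m handwheel '[[0,0,0,0,0.4],[0,0,-0.5,0,0.4],[0,0,-1,0,0.4],[0,0,-2,0,0.4],[0,0,-3,0,0.4],[0,0,-3,0,0.4],[0,0,-2.5,0,0.4],[0,0,-1.5,0,0.4],[0,0,0,0,0.4],[0,0,0,0,0.4]]'
python3 - <<'E'
from h import *
need([.575,.305,.12])
im,p=snap('scene','s2.png'); snap('wrist','w2.png')
cv2.imwrite('pics/s2c.png',np.hstack([cv2.resize(cv2.imread('pics/s2.png')[120:300,200:420],(440,360)),cv2.resize(cv2.imread('pics/w2.png'),(360,360))]))
E
```

```text
time_s: 5.9
tcp_pos: [0.6405, -0.0772, 0.2101]
ee_rot: [[-0.996, -0.084, -0.002], [-0.084, 0.996, 0.0], [0.002, 0.0, -1.0]]
wrist_force: [-0.2, -0.1, -1.5]
gripper_width: 0.534
t 5.9 grasp [ 0.6403 -0.0772  0.1591] yang 94.8 w 0.534 F [-0.17 -0.13 -1.5 ] need cm [ 3.28 38.64  3.93]
```

View pics/s2c.png

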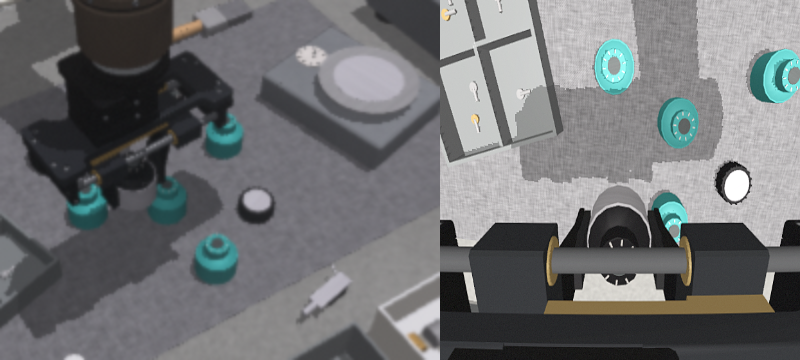

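The weight is held upright, collar at (618,270) in the right half, and nothing else has moved. The force reads about 1.5 N. I'll move toward the pan and cross-check its centre in the scene view.

```bash
python3 -m handwheel '[[0.2,2,0,0,0.4],[0.3,4,0,0,0.4],[0.3,4,0,0,0.4],[0.4,4.5,0,0,0.4],[0.4,4.5,0,0,0.4],[0.4,4.5,0,0,0.4],[0.4,4.5,0,0,0.4],[0.4,4.5,0,0,0.4],[0.3,3.5,0,0,0.4],[0.2,2.6,0,0,0.4]]'; python3 -m handwheel '[[0,0,0,0,0.4],[0,0,0,0,0.4]]' >/dev/null
python3 - <<'E'
from h import *
im=cv2.imread('pics/scene0.png'); p=cams.camera_params('scene')
g=im.min(axis=2)
for t in(140,150,160):
    m=np.zeros_like(g); m[135:185,350:420]=(g[135:185,350:420]>t)*255
    c=max(cv2.findContours(m,cv2.RETR_EXTERNAL,cv2.CHAIN_APPROX_NONE)[0],key=cv2.contourArea)
    h=cv2.convexHull(c)[:,0]; w=np.array([onplane(p,*q,.064)[:2] for q in h])
    print(t,cv2.minEnclosingCircle((w*1000).astype(np.float32)),cv2.boundingRect(c))
need([.575,.305,.095])
im,p=snap('wrist','w3.png')
E
```

```text
time_s: 7.25
tcp_pos: [0.5745, 0.3067, 0.2107]
ee_rot: [[-0.996, -0.086, -0.001], [-0.086, 0.996, -0.001], [0.001, -0.0, -1.0]]
wrist_force: [-0.3, -1.1, -0.9]
gripper_width: 0.531
140 ((572.6981201171875, 307.2399597167969), 47.168212890625) (366, 147, 37, 24)
150 ((573.1430053710938, 306.475341796875), 44.68436050415039) (367, 148, 35, 23)
160 ((572.9747314453125, 306.5012512207031), 43.50091552734375) (367, 148, 34, 22)
t 7.5 grasp [0.5753 0.3041 0.1599] yang 94.8 w 0.53 F [-0.25 -0.27 -0.41] need cm [0.02 0.09 6.49]
```

View pics/w3.png

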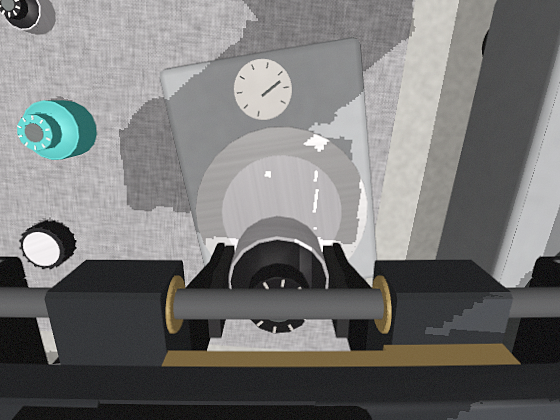

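The wrist view shows the pan under the weight, with outer edges at columns 197 and 360 and the dial at (263,89). The scene fit (0.573, 0.3065) agrees with the top view (0.574, 0.305). I'll descend to just above the pan.

```bash
python3 -m handwheel '[[0.1,0.1,1,0,0.4],[0,0,1.5,0,0.4],[0,0,1.5,0,0.4],[0,0,1.2,0,0.4],[0,0,0.8,0,0.4],[0,0,0.4,0,0.4],[0,0,0,0,0.4],[0,0,0,0,0.4],[0,0,0,0,0.4]]'
python3 - <<'E'
from h import *
p0=cams.camera_params('wrist'); 
F=[]
for i in range(4):
    cams.capture('wrist'); s=sense(); F.append([*s['wrist_force'],s['tcp_pos'][2]])
print(np.round(F,4)); need([.574,.306,.0875])
im,p=snap('wrist','w4.png'); snap('scene','s4.png')
cv2.imwrite('pics/c4.png',np.hstack([cv2.resize(cv2.imread('pics/s4.png')[90:210,310:450],(420,360),interpolation=cv2.INTER_CUBIC),cv2.resize(cv2.imread('pics/w4.png')[100:350,150:410],(374,360))]))
E
```

```text
time_s: 8.68
tcp_pos: [0.5747, 0.3056, 0.1478]
ee_rot: [[-0.996, -0.085, 0.001], [-0.085, 0.996, 0.001], [-0.001, 0.001, -1.0]]
wrist_force: [0.1, 0.2, -1.8]
gripper_width: 0.528
[[-0.0354 -0.1436 -0.91    0.1477]
 [ 0.3596  1.2763 -1.7584  0.1476]
 [ 0.4165  1.065  -2.3241  0.1475]
 [ 0.287  -0.1767 -0.7498  0.1475]]
t 8.875 grasp [0.5745 0.3055 0.0965] yang 94.9 w 0.535 F [ 0.29 -0.18 -0.75] need cm [0.05 0.06 0.9 ]
```

View pics/c4.png

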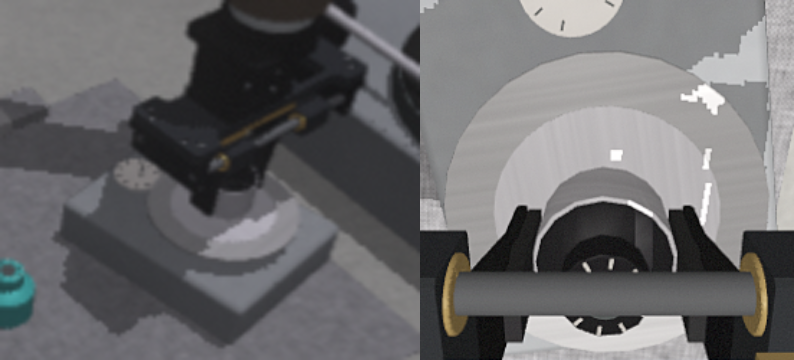

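The weight sits over the middle of the pan, axis at about column 606 of the crop against pan centre 607, about 7 mm above it. I'll lower it 9 mm in small rows.

```bash
python3 -m handwheel '[[0.05,0.05,0.2,0,0.4],[0,0,0.2,0,0.4],[0,0,0.2,0,0.4],[0,0,0.1,0,0.4],[0,0,0.1,0,0.4],[0,0,0.1,0,0.4],[0,0,0,0,0.4],[0,0,0,0,0.4],[0,0,0,0,0.4]]' >/dev/null
python3 - <<'E'
from h import *
F=[]
for i in range(8):
    cams.capture('wrist'); s=sense(); F.append([*s['wrist_force'],s['tcp_pos'][2]])
print(np.mean(F,0).round(3),np.std(F,0).round(3)); need([.574,.306,.0872])
E
```

```text
[-0.147 -0.396 -0.066  0.138] [0.336 0.603 0.41  0.   ]
t 10.5 grasp [0.574  0.3059 0.0873] yang 94.9 w 0.535 F [-0.55  0.52  0.34] need cm [-0.01  0.01  0.01]
```

The load has passed to the pan (Fz went from about −1.4 to about 0). I'll release slowly, then retreat straight up.

```bash
python3 -m handwheel '[[0,0,0,0,0.56],[0,0,0,0,0.6],[0,0,0,0,0.65],[0,0,0,0,0.75],[0,0,0,0,0.9],[0,0,0,0,1],[0,0,0,0,1],[0,0,0,0,1]]'; python3 -m handwheel '[[0,0,-0.5,0,1],[0,0,-1,0,1],[0,0,-2,0,1],[0,0,-3,0,1],[0,0,-4,0,1],[0,0,-4,0,1],[0,0,-3,0,1],[0,0,-1,0,1],[0,0,0,0,1]]'; python3 -m handwheel '[[2,-3,0,0,1],[3,-4.5,0,0,1],[3,-4.5,0,0,1],[2,-3,0,0,1],[0,0,0,0,1],[0,0,0,0,1]]'
python3 - <<'E'
from h import *
snap('top','t5.png'); snap('scene','s5.png')
cv2.imwrite('pics/c5.png',np.hstack([cv2.resize(cv2.imread('pics/t5.png')[140:270,80:190],(338,400),interpolation=cv2.INTER_CUBIC),cv2.resize(cv2.imread('pics/s5.png')[100:220,310:440],(433,400),interpolation=cv2.INTER_CUBIC)]))
E
```

```text
time_s: 11.5
tcp_pos: [0.574, 0.3059, 0.1382]
ee_rot: [[-0.996, -0.085, -0.0], [-0.085, 0.996, -0.0], [0.0, -0.0, -1.0]]
wrist_force: [0.0, -1.1, 0.5]
gripper_width: 0.988
time_s: 12.62
tcp_pos: [0.5738, 0.3059, 0.3235]
ee_rot: [[-0.996, -0.085, 0.0], [-0.085, 0.996, 0.001], [-0.0, 0.001, -1.0]]
wrist_force: [-0.6, -0.5, -0.2]
gripper_width: 1.004
time_s: 13.38
tcp_pos: [0.487, 0.1481, 0.3223]
ee_rot: [[-0.996, -0.084, -0.001], [-0.084, 0.996, -0.001], [0.001, -0.001, -1.0]]
wrist_force: [0.7, -0.5, -0.4]
gripper_width: 1.002
```

View pics/c5.png

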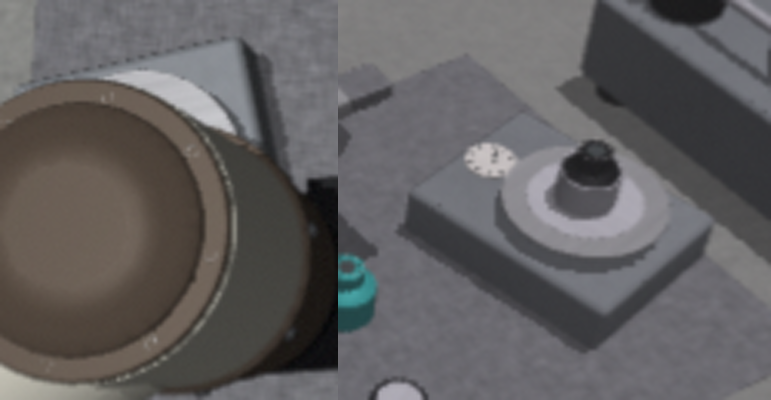

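View pics/t5.png

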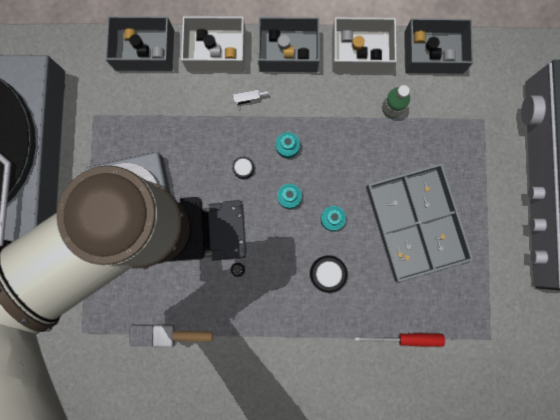

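Run:
```python
from h import *
p=cams.camera_params('scene'); print(onplane(p,310+597/3.33,100+149/3.33,.108)); need([.574,.306,.1]); job.finish_job()
```

```text
[0.70303913 0.52301166 0.108     ]
t 13.475 grasp [0.4873 0.1486 0.2714] yang 94.9 w 0.999 F [ 0.67 -0.06  0.34] need cm [-10.    14.95  17.12]
the job is handed in; nothing more can be done
```

Run:
```python
from h import *
p=cams.camera_params('scene'); print(onplane(p,310+(597-338)/3.33,100+149/3.33,.108))
```

```text
the job is handed in; nothing more can be done
```

The larger counterweight is standing upright, collar up, near the middle of the balance pan. The gripper is open and well clear, and I handed the job in at about 13.5 s.

- **Placing:** I gripped it across the drum and lowered it onto the pan in 1–2 mm steps. The weight came off the wrist force reading (about −1.4 N to about 0 N). I then opened the fingers slowly and lifted straight up.
- **Pan load:** my estimate is that the arm pushed the pan down only about 2 mm before release. That puts the load well under 5 N, but the pan's own travel was never measured.
- **Position:** the grasp point at release was (0.574, 0.306). The top view put the pan centre at (0.574, 0.305) and the scene view at (0.573, 0.3065).
- **Final pictures:** the scene view shows the weight upright and visually central on the pan. In the top view the smaller counterweight, the puck, the knob and three of the turquoise parts are where they started. The arm hid the fourth turquoise part and most of the pan, but none of the moves went near that turquoise part.
- **Failed check:** my last numeric check of the collar position came out as (0.703, 0.523). I had forgotten the 338-pixel offset of the joined picture, so the number means nothing. I could not redo it because the station was already closed, so the final centring rests on the release pose and the pictures.

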